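# Lids back on the stoneware crocks

### The job

The four little stoneware crocks are washed and dry: put each one's own lid, the one in its own glaze colour, back on it, seated flat and centred, with the lid's bar handle in line with the crock's two side lugs. Set the lids down without dropping them, leave the crocks standing where they are, and do not shift the steel pan lid or the spice jar.

Things in the scene. Friction and masses are not known exactly. Their poses are not given: they have to be found in the camera images.
- blue_crock: small open stoneware crock, blue glaze, standing loose on the counter (0.45 kg): 62 mm high to the rim, 100 mm across outside, mouth 86 mm across; two flat lugs facing each other across it, at +y and -y, reaching 63 mm from the axis, 45 to 55 mm up. Origin: centre of underside, z up, y through both lugs (a half turn looks the same).
- blue_lid: stoneware lid, blue glaze, right way up (0.16 kg): disc 104 mm across, 8 to 16 mm above origin; plug below it 69 mm across, 8 mm deep; on top a bridge-shaped bar handle along y, 52 mm long, 12 mm thick (x), crossbar 31 to 43 mm up on feet at y = +-21 mm. Origin: centre of plug's underside, z up. Seated, the plug is in the mouth and the lid's origin 54 mm above the crock's.
- green_crock: small open stoneware crock, green glaze, standing loose on the counter (0.45 kg): 62 mm high to the rim, 100 mm across outside, mouth 86 mm across; two flat lugs facing each other across it, at +y and -y, reaching 63 mm from the axis, 45 to 55 mm up. Origin: centre of underside, z up, y through both lugs (a half turn looks the same).
- green_lid: stoneware lid, green glaze, right way up (0.16 kg): disc 104 mm across, 8 to 16 mm above origin; plug below it 69 mm across, 8 mm deep; on top a bridge-shaped bar handle along y, 52 mm long, 12 mm thick (x), crossbar 31 to 43 mm up on feet at y = +-21 mm. Origin: centre of plug's underside, z up. Seated, the plug is in the mouth and the lid's origin 54 mm above the crock's.
- yellow_crock: small open stoneware crock, yellow glaze, standing loose on the counter (0.45 kg): 62 mm high to the rim, 100 mm across outside, mouth 86 mm across; two flat lugs facing each other across it, at +y and -y, reaching 63 mm from the axis, 45 to 55 mm up. Origin: centre of underside, z up, y through both lugs (a half turn looks the same).
- yellow_lid: stoneware lid, yellow glaze, right way up (0.16 kg): disc 104 mm across, 8 to 16 mm above origin; plug below it 69 mm across, 8 mm deep; on top a bridge-shaped bar handle along y, 52 mm long, 12 mm thick (x), crossbar 31 to 43 mm up on feet at y = +-21 mm. Origin: centre of plug's underside, z up. Seated, the plug is in the mouth and the lid's origin 54 mm above the crock's.
- red_crock: small open stoneware crock, red glaze, standing loose on the counter (0.45 kg): 62 mm high to the rim, 100 mm across outside, mouth 86 mm across; two flat lugs facing each other across it, at +y and -y, reaching 63 mm from the axis, 45 to 55 mm up. Origin: centre of underside, z up, y through both lugs (a half turn looks the same).
- red_lid: stoneware lid, red glaze, right way up (0.16 kg): disc 104 mm across, 8 to 16 mm above origin; plug below it 69 mm across, 8 mm deep; on top a bridge-shaped bar handle along y, 52 mm long, 12 mm thick (x), crossbar 31 to 43 mm up on feet at y = +-21 mm. Origin: centre of plug's underside, z up. Seated, the plug is in the mouth and the lid's origin 54 mm above the crock's.
- pan_lid: steel saucepan lid 96 mm across, with a round black knob 28 mm across, 30 mm high over all, lying on the counter; belongs to none of the crocks. Origin: centre of its underside.
- spice_jar: closed glass spice jar with dark steel cap and paper label, 42 mm across, 85 mm high, standing. Origin: centre of its underside.

How it is judged:
By the outcome, as a careful person would: the job done as asked, in the order asked, and still so for the second after the job is handed in, with the robot touching nothing.
It also fails if it takes over 115 s, if anything falls off the work surface, if the arm or the gripper's body presses on something with over 40 N, if the wrist force passes 120 N, or if a joint passes its speed limit or range.

### The arm

A 6-joint arm with a two-finger parallel gripper is mounted at the origin on the work surface. World frame = base frame: x ahead of the robot, y to its left, z up, the work surface at z = 0. Lengths are in m, angles in rad, forces in N, time in s.
With the tool pointing down it reaches from about 0.4 to 0.825 m from the base axis. Payload 7 kg.
Tool frame: the origin (TCP) lies at the very end of the fingers, on their centre line; the grasp point (between the pads) lies arm.hold_point_z behind it (arm.hold_point_z is the distance from the TCP to the grasp point, in m); z points along the fingers, y is the line along which they close (so a half turn about z gives the same grasp; the last joint's range is limited). The gripper opens to 88 mm and grips with 3 to 60 N. Pads are 19 mm wide; open, the fingers measure 130 mm over their backs; the gripper's body (78 mm by 193 mm) begins 47 mm behind the grasp point.
Start: joints at [1.389, 0.359, 0.012, 0, -1.224, -0.288], TCP at [0.306, 0.602, 0.227] pointing down, gripper open.
Joint ranges: [-3.07, 3.07], [-1.43, 2.12], [-1.02, 1.25], [-3.03, 1.67], [-3.05, -0], [-3.03, 3.03]. Speed limits (rad/s): [2.39, 2.39, 3.01, 3.14, 3.14, 3.14].

### API

Orientations are given as [roll, pitch, yaw] about the fixed x, y, z axes, in that order (R = Rz(yaw) Ry(pitch) Rx(roll)).
In Python, from station import arm gives the robot as it stands.
- The arm moves only by the shell command python3 -m creep 'ROWS' [FORCE]. ROWS is a JSON list of rows, 1 to 20 of them, each of 5 numbers: the finger opening in m, then dx, dy, dz in m, then a turn about the tool's z in rad; each row is the pose to reach, as a shift and turn from the pose commanded when the command began, along the tool's axes at that moment; what a row does not reach only later rows make up. A row lasts 1/12 s, in which the tool goes at most 0.0417 m and 0.125 rad, less where a joint would pass 70% of its speed; a pose out of reach is approached as far as the arm can. The fingers move at their own pace and stop on an object; FORCE is the grip in N (left out, the last holds). Time passes only in rows, so rows that do not move let the fingers close. It prints the time, the measured TCP pose, the force, the opening and the grip force at its end.
- arm.get_state(): the state, without advancing time (a new reading comes with each control period).
- arm.grab_frame(name): name is "side" or "top"; returns the picture (384x512x3 uint8, red, green, blue); there is no depth.
- arm.camera_params(name): a dict with "fx", "fy", "cx", "cy" (pixels), "T" (4x4, takes a point from camera to world coordinates). Camera axes: x right, y down, z forward; pixel columns grow to the right and rows downward; lengths in m; the calibration is good to about 2 mm. A picture is of the moment at which its call begins. camera_params takes no time and is no camera call.
- arm.job_done(): hands the job in; it is judged then, once.
The state is a dict: "t": time; "q": joint angles; "qd": joint speeds; "joint_efforts": joint torques, N m; "eef_pos": TCP position; "ee_rot": TCP orientation; "force": force on the tool from outside, world axes, zero at the start; "moment": the same for the moment, N m; "width": finger opening in m; "gripper_force": force on a finger pad.
Only numpy, scipy, OpenCV 4.12 (cv2) and the standard library are available. Lean on these libraries where they do the work, as an engineer would, in place of code of your own. Each camera call takes 0.05 s, during which the arm holds its last target. There are 200 camera calls.

## Working session

There is one attempt and no reset: what is moved stays moved. The work goes in short steps, Python scripts to look and compute and a shell command to move; the robot and the scene stay as the last step left them, time stands still between calls to the robot, and variables do not carry over. Pictures are saved under pics/ and viewed, at most 14 in all, crops included, and the job is handed in when it is done.

```bash
ls; mkdir -p pics; python3 - <<'E'
from station import arm
import cv2,numpy as np
for n in("top","side"):
    f=arm.grab_frame(n);cv2.imwrite(f"pics/{n}0.png",cv2.resize(f[:,:,::-1],(800,600),interpolation=cv2.INTER_CUBIC));cv2.imwrite(f"{n}raw.png",f[:,:,::-1])
    p=arm.camera_params(n);print(n,p["fx"],p["fy"],p["cx"],p["cy"],np.round(p["T"],4).tolist())
s=arm.get_state();print(s["t"],s["eef_pos"],s["ee_rot"],s["width"],arm.hold_point_z)
E
```

```text
pics
top 373.4890247604677 373.4890247604677 250.78628854575823 194.23171444442028 [[0.0132, -0.9938, 0.1107, 0.3938], [-0.9999, -0.0142, -0.0077, -0.0019], [0.0092, -0.1105, -0.9938, 1.1881], [0.0, 0.0, 0.0, 1.0]]
side 401.6029026716273 401.6029026716273 251.9373950877589 186.2866114917841 [[0.997, -0.059, 0.0504, 0.4819], [-0.0776, -0.7408, 0.6672, -0.688], [-0.0021, -0.6691, -0.7432, 0.8081], [0.0, 0.0, 0.0, 1.0]]
0.1 [0.3054032  0.60146086 0.22571871] [ 3.14011659e+00 -1.55561096e-04 -4.69898636e-01] 0.08753338534091795 0.0188
```

View pics/top0.png

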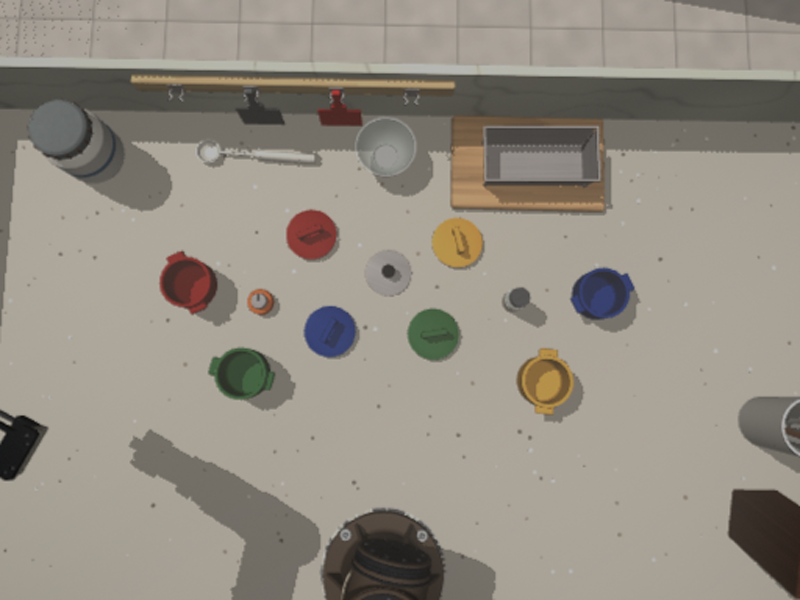

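View pics/side0.png

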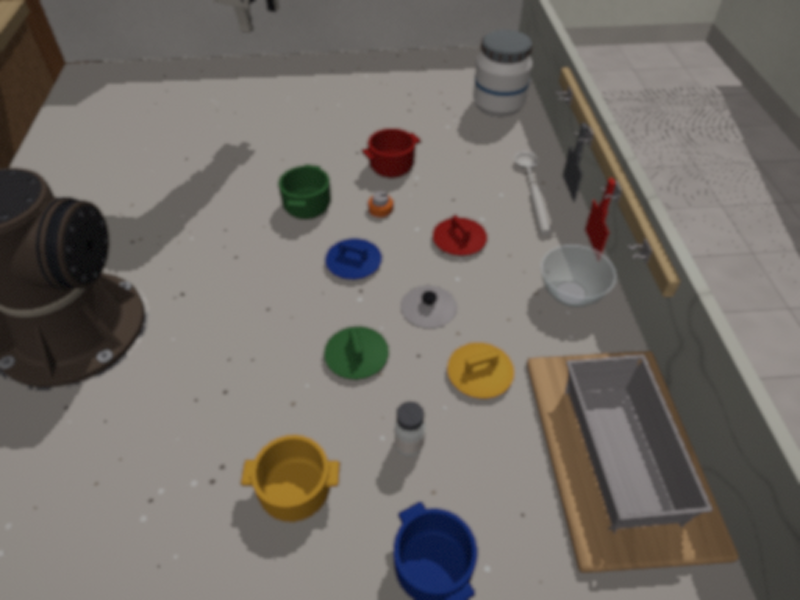

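```bash
cat > vis.py <<'E'
import cv2,numpy as np
from station import arm
from scipy.optimize import minimize
HUE={"red":(174,6),"yellow":(15,30),"green":(40,85),"blue":(105,130)}
P={n:arm.camera_params(n) for n in("top","side")}
def proj(n,X):
    p=P[n];T=np.array(p["T"]);c=(np.atleast_2d(X)-T[:3,3])@T[:3,:3]
    return c[:,:2]/c[:,2:]*[p["fx"],p["fy"]]+[p["cx"],p["cy"]]
def unproj(n,uv,z):
    p=P[n];T=np.array(p["T"]);d=T[:3,:3]@[(uv[0]-p["cx"])/p["fx"],(uv[1]-p["cy"])/p["fy"],1]
    return T[:3,3]+d*(z-T[2,3])/d[2]
def mask(img,col):
    h=cv2.cvtColor(img,cv2.COLOR_BGR2HSV);a,b=HUE[col];H=h[...,0]
    m=((H>=a)&(H<=b)) if a<b else ((H>=a)|(H<=b))
    m=(m&(h[...,1]>120)).astype(np.uint8)
    return m
def parts(kind):
    t=np.linspace(0,2*np.pi,40);cyl=lambda r,z0,z1:np.vstack([np.c_[r*np.cos(t),r*np.sin(t),0*t+z] for z in(z0,z1)])
    box=lambda x0,x1,y0,y1,z0,z1:np.array([(x,y,z) for x in(x0,x1) for y in(y0,y1) for z in(z0,z1)])
    if kind=="crock": return [cyl(.05,0,.062),box(-.012,.012,-.063,.063,.045,.055)]
    return [cyl(.052,.008,.016),box(-.006,.006,-.026,.026,.031,.043),box(-.006,.006,.016,.026,.016,.04),box(-.006,.006,-.026,-.016,.016,.04)]
def place(X,p): 
    c,s=np.cos(p[2]),np.sin(p[2]);return X@np.array([[c,s,0],[-s,c,0],[0,0,1]])+[p[0],p[1],p[3] if len(p)>3 else 0]
S=6
def sil(n,kind,p,o,w):
    m=np.zeros((w*S,w*S),np.uint8)
    for X in parts(kind):
        q=((proj(n,place(X,p))-o+.5)*S-.5);cv2.fillConvexPoly(m,cv2.convexHull(np.round(q).astype(np.int32)),1)
    return cv2.resize(m.astype(np.float32),(w,w),interpolation=cv2.INTER_AREA)
def fit(imgs,col,kind,p0,yaw=True,z=0):
    out={}
    def cost(v,ns):
        e=0
        for n in ns:
            o,w,M=D[n];e+=np.abs(sil(n,kind,[v[0],v[1],v[2],z],o,w)-M).sum()
        return e
    D={}
    for n,im in imgs.items():
        c=proj(n,[[p0[0],p0[1],.03+z]])[0];w=64;o=np.clip((c-w/2).astype(int),0,[512-w,384-w])
        m=mask(im,col)[o[1]:o[1]+w,o[0]:o[0]+w]
        k,l,st,_=cv2.connectedComponentsWithStats(m);i=1+np.argmax(st[1:,4]);D[n]=(o,w,(l==i).astype(np.float32))
    for ns in (["top"],["side"],["top","side"]):
        best=None
        for y in (np.arange(0,np.pi,np.pi/6) if yaw else [p0[2]]):
            sx=[[p0[0],p0[1],y],[p0[0]+.01,p0[1],y],[p0[0],p0[1]+.01,y],[p0[0],p0[1],y+(.3)]]
            r=minimize(cost,[*p0[:2],y],args=(ns,),method="Nelder-Mead",options=dict(initial_simplex=sx,xatol=1e-4,fatol=.05))
            if best is None or r.fun<best.fun:best=r
        out["+".join(ns)]=(np.round(best.x,4),round(best.fun,1))
    return out
E
cat > m1.py <<'E'
from vis import *
imgs={n:cv2.imread(n+"raw.png") for n in P}
L=dict(red=(312,235),yellow=(457,243),blue=(330,331),green=(433,334))
C=dict(red=(188,283),green=(243,373),yellow=(546,381),blue=(602,294))
for k,d,z in(("crock",C,.05),("lid",L,.014)):
    for c,uv in d.items():
        p=unproj("top",np.array(uv)*.64,z)
        for a,b in fit(imgs,c,k,[p[0],p[1],0]).items(): print(k,c,a,*b)
rows=[]
for n in P:
    row=[]
    for c,uv in L.items():
        p=unproj("top",np.array(uv)*.64,.014)
        o=(proj(n,[[*p[:2],.02]])[0]-25).astype(int);print(n,c,o)
        row.append(cv2.resize(imgs[n][o[1]:o[1]+50,o[0]:o[0]+50],(200,200),interpolation=cv2.INTER_CUBIC))
    rows.append(np.hstack(row))
m=np.vstack(rows);m=np.clip(m*1.8,0,255).astype(np.uint8);cv2.imwrite("pics/crop1.png",m)
E
time python3 m1.py
```

```text
crock red top [0.5586 0.3952 1.9942] 431.1
crock red side [ 0.5595  0.4074 -0.0266] 184.4
crock red top+side [0.5589 0.3956 2.0519] 641.8Traceback (most recent call last):
  File "m1.py", line 8, in <module>
    for a,b in fit(imgs,c,k,[p[0],p[1],0]).items(): print(k,c,a,*b)
               ~~~^^^^^^^^^^^^^^^^^^^^^^^^
  File "vis.py", line 41, in fit
    k,l,st,_=cv2.connectedComponentsWithStats(m);i=1+np.argmax(st[1:,4]);D[n]=(o,w,(l==i).astype(np.float32))
                                                     ~~~~~~~~~^^^^^^^^^^
    return _wrapfunc(a, 'argmax', axis=axis, out=out, **kwds)
    return bound(*args, **kwds)
ValueError: attempt to get argmax of an empty sequence

real	0m1.249s
user	0m1.280s
sys	0m0.129s
```

```bash
python3 - <<'E'
import cv2,numpy as np
im=cv2.imread("topraw.png");h=cv2.cvtColor(im,cv2.COLOR_BGR2HSV)
for n,(u,v) in dict(rl=(304,232),rc=(188,283),gl=(425,325),gc=(243,373),yl=(450,235),yc=(546,381),bl=(315,325),bc=(602,294),bg=(380,420),sh=(290,388)).items():
    u=int(u*.64);v=int(v*.64);print(n,h[v-3:v+4:3,u-3:u+4:3].reshape(-1,3).tolist())
E
```

```text
rl [[2, 153, 138], [1, 152, 136], [2, 151, 130], [2, 145, 121], [2, 152, 136], [2, 151, 132], [2, 144, 122], [4, 107, 81], [2, 144, 119]]
rc [[2, 132, 95], [2, 134, 95], [2, 132, 95], [3, 134, 95], [2, 132, 95], [3, 132, 95], [2, 129, 95], [2, 132, 95], [2, 154, 129]]
gl [[56, 82, 100], [57, 81, 101], [56, 82, 100], [57, 80, 102], [56, 83, 102], [57, 81, 101], [58, 79, 103], [56, 82, 99], [56, 80, 99]]
gc [[56, 72, 74], [54, 72, 74], [57, 69, 74], [56, 69, 74], [54, 72, 74], [58, 84, 100], [54, 72, 74], [56, 77, 80], [58, 84, 100]]
yl [[20, 154, 181], [19, 154, 182], [20, 153, 178], [20, 153, 182], [20, 153, 182], [19, 152, 164], [20, 152, 181], [20, 152, 181], [19, 148, 145]]
yc [[18, 145, 146], [20, 152, 181], [20, 152, 181], [20, 152, 181], [20, 151, 181], [20, 151, 181], [20, 151, 181], [20, 151, 181], [20, 151, 182]]
bl [[115, 128, 120], [114, 128, 118], [114, 126, 117], [115, 126, 119], [114, 128, 118], [115, 128, 118], [115, 130, 118], [114, 129, 117], [115, 130, 118]]
bc [[116, 101, 88], [115, 128, 112], [115, 129, 111], [115, 128, 112], [115, 128, 112], [115, 125, 112], [115, 126, 111], [115, 128, 112], [115, 128, 112]]
bg [[20, 27, 171], [18, 27, 171], [19, 25, 171], [18, 27, 172], [18, 27, 172], [19, 25, 171], [18, 27, 171], [18, 25, 171], [18, 27, 172]]
sh [[20, 26, 118], [18, 28, 119], [20, 26, 118], [18, 28, 119], [20, 26, 118], [21, 25, 130], [18, 28, 119], [20, 26, 118], [19, 26, 158]]
```

```bash
sed -i 's/^HUE=.*/HUE={"red":(165,11),"yellow":(14,30),"green":(36,90),"blue":(100,135)}\nSAT=dict(red=75,yellow=85,green=48,blue=70)/; s/h\[...,1\]>120/h[...,1]>SAT[col]/' vis.py; python3 m1.py
```

```text
crock red top [0.5584 0.3955 1.9862] 91.6
crock red side [0.5594 0.4024 2.0554] 134.1
crock red top+side [0.5581 0.3958 2.0067] 230.6
crock green top [ 0.3812  0.2789 -0.2932] 168.2
crock green side [0.3825 0.2907 0.1231] 188.6
crock green top+side [0.3818 0.2807 2.8661] 372.4
crock yellow top [ 0.3744 -0.3114  1.5039] 99.0
crock yellow side [ 0.3757 -0.3097  1.5189] 232.0
crock yellow top+side [ 0.3753 -0.3105  1.5201] 341.5
crock blue top [ 0.5498 -0.4291  0.3418] 321.8
crock blue side [ 0.5493 -0.4273  0.4406] 182.9
crock blue top+side [ 0.5493 -0.4274  0.4222] 508.7
lid red top [0.6663 0.1577 1.2014] 32.2
lid red side [0.6677 0.1566 1.6357] 63.0
lid red top+side [0.6667 0.1576 1.2111] 100.4
lid yellow top [ 0.6537 -0.1423  1.7553] 32.3
lid yellow side [ 0.6551 -0.1441  0.1109] 63.9
lid yellow top+side [ 0.6546 -0.1431  0.5135] 106.5
lid blue top [0.4681 0.114  0.7432] 58.6
lid blue side [0.4691 0.1155 2.0497] 110.1
lid blue top+side [0.4685 0.1147 1.4965] 169.9
lid green top [ 0.4652 -0.0939  0.7026] 43.4
lid green side [ 0.4663 -0.0937  1.0191] 132.0
lid green top+side [ 0.4658 -0.094   1.3017] 178.9
top red [174 124]
top yellow [267 130]
top blue [186 186]
top green [252 188]
side red [267 123]
side yellow [280 208]
side blue [199 137]
side green [201 197]
```

View pics/crop1.png

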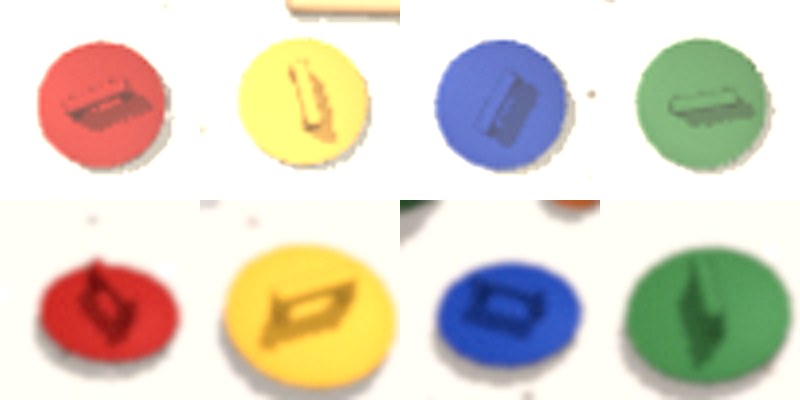

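```bash
cat > ov.py <<'E'
from vis import *
def crop(im,n,kind,p,k=4,w=50,lines=True):
    o=(proj(n,[[p[0],p[1],(p[3] if len(p)>3 else 0)+.03]])[0]-w/2).astype(int);o=np.clip(o,0,[512-w,384-w])
    c=cv2.resize(im[o[1]:o[1]+w,o[0]:o[0]+w],(w*k,w*k),interpolation=cv2.INTER_CUBIC);c=np.clip(c*1.6,0,255).astype(np.uint8)
    t=np.linspace(0,2*np.pi,60)
    ring=lambda r,z:np.c_[r*np.cos(t),r*np.sin(t),0*t+z]
    bx=lambda x,y,z:np.array([(-x,-y,z),(x,-y,z),(x,y,z),(-x,y,z),(-x,-y,z)])
    L=[ring(.05,.062),ring(.043,.062),ring(.05,0),bx(.012,.063,.055)] if kind=="crock" else [ring(.052,.016),bx(.006,.026,.043)]
    for X in L:
        q=(proj(n,place(X,p))-o+.5)*k-.5
        if lines: cv2.polylines(c,[np.round(q*16).astype(np.int32)],False,(255,0,255) if kind=="crock" else (0,0,0),1,cv2.LINE_AA,4)
    return c
E
python3 - <<'E'
from ov import *
imgs={n:cv2.imread(n+"raw.png") for n in P}
L=dict(red=(.6667,.1576,.25),yellow=(.6544,-.143,-1.364),blue=(.4685,.1147,1.164),green=(.4658,-.094,.11))
C=dict(red=(.5584,.396,2.),yellow=(.375,-.3107,1.512),blue=(.5493,-.4278,.43),green=(.3815,.28,-.29))
m=np.vstack([np.hstack([crop(imgs["top"],"top","lid",p) for p in L.values()]),np.hstack([crop(imgs["top"],"top","crock",p) for p in C.values()]),np.hstack([crop(imgs["side"],"side","crock",p) for p in C.values()])])
cv2.imwrite("pics/ov1.png",m)
E
```

```text
(no output)
```

View pics/ov1.png

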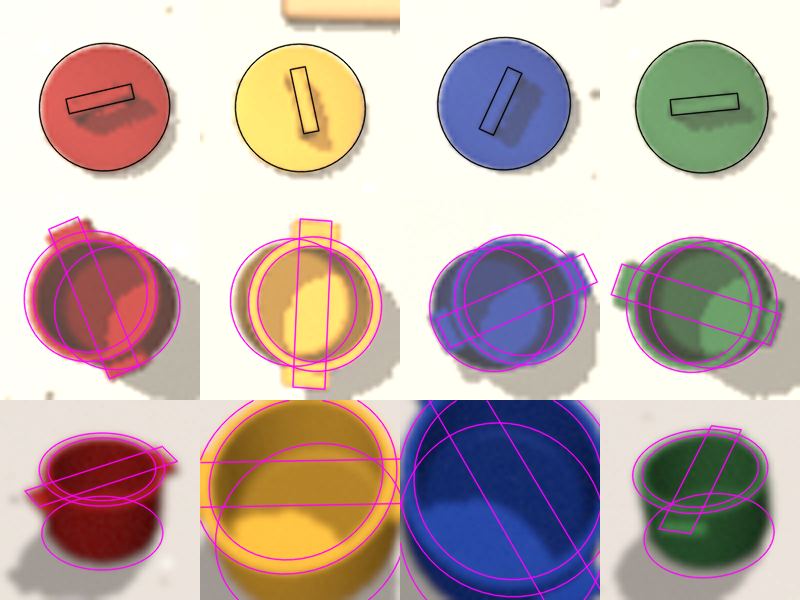

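```bash
sed -i 's/box(-.012,.012/box(-.016,.016/' vis.py; sed -i 's/bx(.012/bx(.016/' ov.py; cat > m2.py <<'E'
from ov import *
imgs={n:cv2.imread(n+"raw.png") for n in P}
C=dict(red=(.5584,.396,2.),yellow=(.375,-.3107,1.512),blue=(.5493,-.4278,.43),green=(.3815,.28,-.29))
rows=[[],[],[]]
for c,p in C.items():
    r=fit(imgs,c,"crock",p)
    for a,b in r.items(): print(c,a,*b)
    q=r["top"][0];rows[0].append(crop(imgs["top"],"top","crock",q))
    for i,n in ((1,"top"),(2,"side")):
        m=mask(imgs[n],c)*150; rows[i].append(crop(cv2.merge([m]*3),n,"crock",q))
cv2.imwrite("pics/ov2.png",np.vstack([np.hstack(r) for r in rows]))
E
python3 m2.py
```

```text
red top [0.558  0.3948 2.029 ] 88.6
red side [0.5594 0.4034 2.1903] 137.8
red top+side [0.5587 0.3961 2.037 ] 235.8
yellow top [ 0.3745 -0.3109  1.4673] 82.9
yellow side [ 0.3753 -0.31    1.4812] 223.9
yellow top+side [ 0.3749 -0.3107  1.4753] 314.3
blue top [ 0.5485 -0.4274  3.5625] 326.9
blue side [ 0.5491 -0.4275  0.3837] 171.5
blue top+side [ 0.5492 -0.4275  0.3955] 499.4
green top [ 0.3815  0.2789 -0.2512] 164.2
green side [0.3836 0.2907 0.0018] 191.2
green top+side [0.3824 0.2803 2.9072] 373.4
```

View pics/ov2.png

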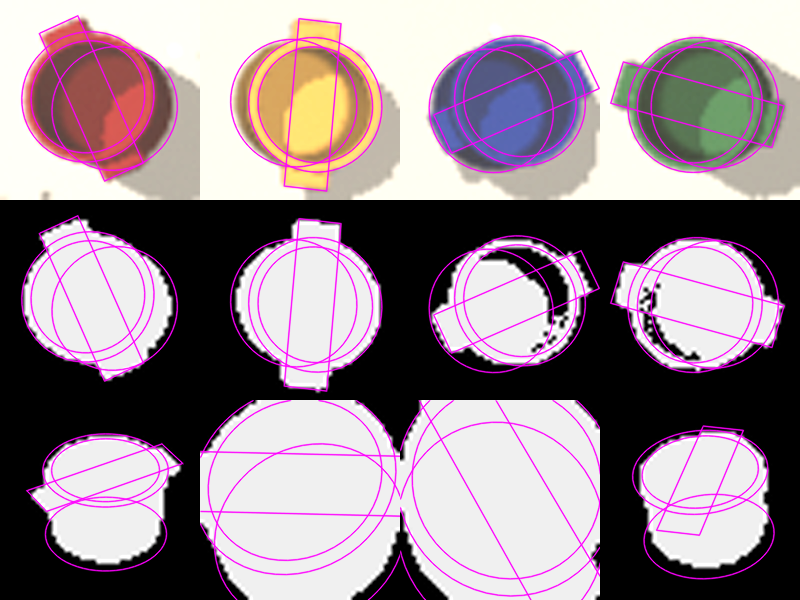

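```bash
python3 - <<'E'
s=open("vis.py").read()
s=s.replace("[cyl(.05,0,.062),","[np.vstack([cyl(.05,.02,.062),cyl(RB,0,0)]),").replace("S=6","S=6;RB=.04")
s=s.replace("w=64;","w=64 if n=='top' else 100;").replace("SAT=dict(red=75,yellow=85,green=48,blue=70)","SAT=dict(red=75,yellow=85,green=45,blue=50)")
s=s.replace("D[n]=(o,w,(l==i).astype(np.float32))","D[n]=(o,w,cv2.drawContours(np.zeros((w,w),np.float32),cv2.findContours((l==i).astype(np.uint8),0,1)[0],-1,1,-1))")
open("vis.py","w").write(s)
m=open("m2.py").read()
m=m.replace("    r=fit(imgs,c,\"crock\",p)\n","    import vis\n    for vis.RB in(.034,.038,.042,.046): print(vis.RB,[ (a,b[1]) for a,b in fit(imgs,c,'crock',p).items()])\n    vis.RB=.040\n    r=fit(imgs,c,\"crock\",p)\n").replace('q=r["top"][0]','q=r["top+side"][0]').replace("ov2","ov3")
m=m.replace('i,n in ((1,"top"),(2,"side")):','i,n in ((2,"side"),):').replace('m=mask(imgs[n],c)*150; rows[i].append(crop(cv2.merge([m]*3),n,"crock",q))','rows[2].append(crop(imgs[n],n,"crock",q,2,100))').replace("rows[0].append(crop(imgs[\"top\"],\"top\",\"crock\",q))","rows[0].append(crop(imgs[\"top\"],\"top\",\"crock\",q));rows[1].append(crop(imgs[\"top\"],\"top\",\"crock\",q,lines=False))")
open("m2.py","w").write(m)
E
python3 m2.py
```

```text
0.034 [('top', np.float64(48.5)), ('side', np.float64(64.8)), ('top+side', np.float64(133.3))]
0.038 [('top', np.float64(48.5)), ('side', np.float64(58.7)), ('top+side', np.float64(116.4))]
0.042 [('top', np.float64(48.5)), ('side', np.float64(71.6)), ('top+side', np.float64(124.6))]
0.046 [('top', np.float64(55.7)), ('side', np.float64(100.6)), ('top+side', np.float64(163.8))]
red top [0.5578 0.3937 2.023 ] 48.5
red side [0.5582 0.3936 2.0958] 61.9
red top+side [0.5576 0.3937 2.05  ] 115.8
0.034 [('top', np.float64(44.2)), ('side', np.float64(84.3)), ('top+side', np.float64(140.2))]
0.038 [('top', np.float64(44.2)), ('side', np.float64(84.3)), ('top+side', np.float64(140.2))]
0.042 [('top', np.float64(44.2)), ('side', np.float64(82.5)), ('top+side', np.float64(139.6))]
0.046 [('top', np.float64(45.3)), ('side', np.float64(115.0)), ('top+side', np.float64(166.2))]
yellow top [ 0.3745 -0.3109  1.4725] 44.2
yellow side [ 0.3762 -0.3118  1.4655] 84.3
yellow top+side [ 0.3755 -0.3115  1.472 ] 140.2
0.034 [('top', np.float64(92.1)), ('side', np.float64(102.8)), ('top+side', np.float64(199
[... 227 characters left out ...]
5)), ('side', np.float64(104.2)), ('top+side', np.float64(204.2))]
blue top [ 0.548  -0.4254  0.4239] 92.1
blue side [ 0.5492 -0.4262  3.5526] 102.8
blue top+side [ 0.5491 -0.4261  0.4164] 199.2
0.034 [('top', np.float64(80.2)), ('side', np.float64(69.1)), ('top+side', np.float64(178.9))]
0.038 [('top', np.float64(80.2)), ('side', np.float64(80.6)), ('top+side', np.float64(168.6))]
0.042 [('top', np.float64(80.2)), ('side', np.float64(102.8)), ('top+side', np.float64(187.9))]
0.046 [('top', np.float64(80.3)), ('side', np.float64(137.2)), ('top+side', np.float64(225.7))]
green top [ 0.3814  0.2794 -0.24  ] 80.2
green side [0.3827 0.2789 3.0667] 90.2
green top+side [0.3816 0.2791 2.8943] 174.5
```

View pics/ov3.png

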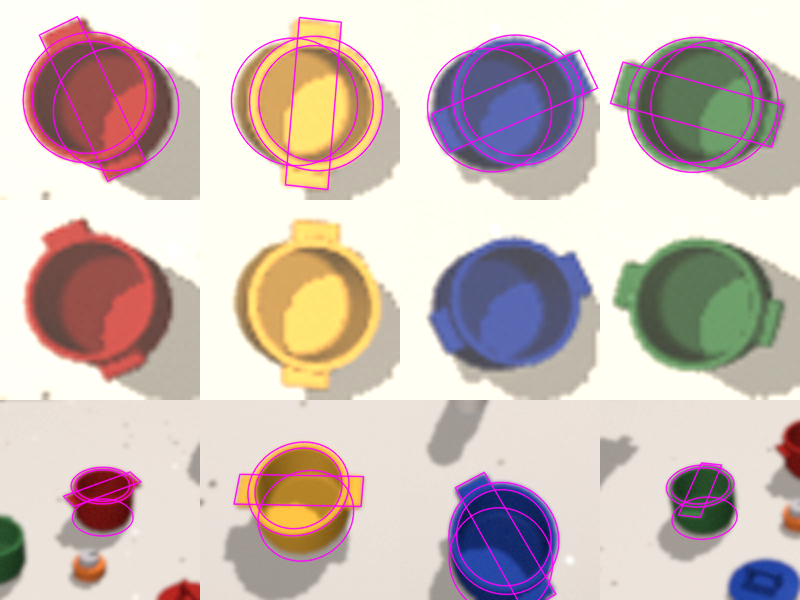

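```bash
cat > go.py <<'E'
import sys,numpy as np
from station import arm
from scipy.spatial.transform import Rotation as Ro
L=dict(red=(.6667,.1574,-1.32),yellow=(.6544,-.143,.207),blue=(.4685,.1147,-.407),green=(.4658,-.094,-1.46))
C=dict(red=(.5578,.3937,-2.68),yellow=(.3752,-.3113,-.099),blue=(.5487,-.4258,-1.15),green=(.3816,.2791,-1.816))
def show(x,y,yaw,z):
    s=arm.get_state();R=Ro.from_euler("xyz",s["ee_rot"]);d=R.inv().apply(np.array([x,y,z])-s["eef_pos"])
    t=-(yaw-s["ee_rot"][2]);t=(t+np.pi)%(2*np.pi)-np.pi
    print("d",np.round(d,4),"turn",round(t,3),"rows",np.ceil(np.linalg.norm(d)/.0417),np.ceil(abs(t)/.125),"t",round(s["t"],2),"q",np.round(s["q"],2),"w",round(s["width"],4),"F",np.round(s["force"],1))
if __name__=="__main__":
    show(*(L if sys.argv[2]=="lid" else C)[sys.argv[1]],float(sys.argv[3]))
E
python3 go.py red lid .10
```

```text
d [0.5232 0.2322 0.1261] turn 0.85 rows 15.0 7.0 t 0.1 q [ 1.39  0.36  0.01 -0.   -1.22 -0.29] w 0.0875 F [-0.6 -0.5 -0.3]
```

```bash
python3 -m creep '[[0.044,0.26,0.116,0.04,0.85],[0.044,0.26,0.116,0.04,0.85],[0.044,0.26,0.116,0.04,0.85],[0.044,0.26,0.116,0.04,0.85],[0.044,0.26,0.116,0.04,0.85],[0.044,0.26,0.116,0.04,0.85],[0.044,0.26,0.116,0.04,0.85],[0.044,0.5232,0.2322,0.126,0.85],[0.044,0.5232,0.2322,0.126,0.85],[0.044,0.5232,0.2322,0.126,0.85],[0.044,0.5232,0.2322,0.126,0.85],[0.044,0.5232,0.2322,0.126,0.85],[0.044,0.5232,0.2322,0.126,0.85],[0.044,0.5232,0.2322,0.126,0.85],[0.044,0.5232,0.2322,0.126,0.85],[0.044,0.5232,0.2322,0.126,0.85],[0.044,0.5232,0.2322,0.126,0.85]]' 15; python3 go.py red lid .02
```

```text
t: 1.52
eef_pos: [0.6668, 0.1569, 0.0995]
ee_rot: [3.14, -0.0, -1.322]
force: [0.0, 1.0, 0.6]
width: 0.0439
gripper_force: 0.0
d [-0.0005 -0.0001  0.0795] turn -0.002 rows 2.0 1.0 t 1.52 q [ 0.51  0.47 -0.12 -0.   -0.98 -0.27] w 0.0439 F [0.  1.  0.6]
```

```bash
python3 -m creep '[[0.044,0,0,0.03,0],[0.044,0,0,0.06,0],[0.044,0,0,0.072,0],[0.044,0,0,0.079,0],[0.044,0,0,0.079,0]]'; python3 - <<'E'
from ov import *
im=arm.grab_frame("side")[:,:,::-1].copy();cv2.imwrite("pics/s1.png",crop(im,"side","lid",(.6667,.1576,.25),5,100,False))
E
```

```text
t: 1.93
eef_pos: [0.6661, 0.1586, 0.0206]
ee_rot: [3.14, -0.001, -1.318]
force: [0.5, -0.1, -0.9]
width: 0.044
gripper_force: 0.0
```

View pics/s1.png

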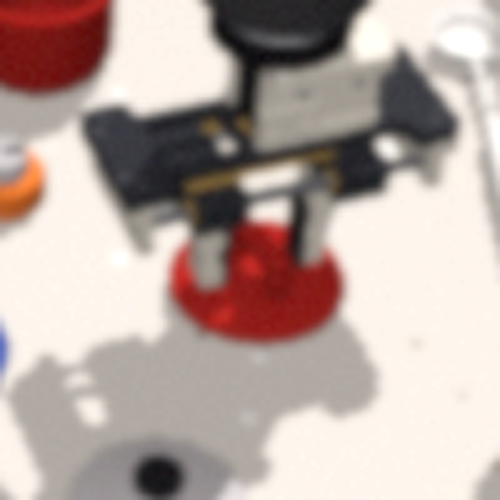

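The side view shows the two fingers straddling the red handle (around pixel 255,250), just above the disc. Closing now.

```bash
python3 -m creep '[[0.0,0,0,0,0],[0.0,0,0,0,0],[0.0,0,0,0,0],[0.0,0,0,0,0],[0.0,0,0,0,0],[0.0,0,0,0,0],[0.0,0,0,0,0],[0.0,0,0,-0.01,0],[0.0,0,0,-0.04,0],[0.0,0,0,-0.08,0],[0.0,0,0,-0.11,0],[0.0,0,0,-0.12,0]]' 20; python3 go.py red crock .14
```

```text
t: 2.98
eef_pos: [0.6694, 0.1586, 0.148]
ee_rot: [-3.134, 0.0, -1.319]
force: [1.0, 0.6, -0.6]
width: 0.0119
gripper_force: 20.0
d [-0.2555  0.0496  0.0077] turn 1.361 rows 7.0 11.0 t 2.98 q [ 0.52  0.43 -0.07  0.   -1.07 -0.27] w 0.0119 F [ 1.   0.6 -0.6]
```

```bash
python3 -m creep '[[0.0,-0.03,0.006,0,0.12],[0.0,-0.06,0.012,0,0.24],[0.0,-0.09,0.017,0,0.36],[0.0,-0.12,0.023,0,0.48],[0.0,-0.15,0.029,0,0.6],[0.0,-0.18,0.035,0,0.72],[0.0,-0.21,0.041,0,0.84],[0.0,-0.235,0.046,0,0.96],[0.0,-0.25,0.049,0,1.08],[0.0,-0.2555,0.0496,0,1.2],[0.0,-0.2555,0.0496,0,1.3],[0.0,-0.2555,0.0496,0,1.361],[0.0,-0.2555,0.0496,0,1.361],[0.0,-0.2555,0.0496,0,1.361],[0.0,-0.2555,0.0496,0,1.361]]'; python3 go.py red crock .0745;  python3 - <<'E'
from ov import *
r=[]
for n in P:
    im=arm.grab_frame(n)[:,:,::-1].copy();r.append(crop(im,n,"crock",(.5578,.3937,2.03),4,100,False))
cv2.imwrite("pics/s2.png",np.hstack(r))
E
```

```text
t: 4.23
eef_pos: [0.5554, 0.3929, 0.1416]
ee_rot: [-3.142, -0.0, -2.679]
force: [-0.0, 0.5, -0.6]
width: 0.0121
gripper_force: 20.0
d [-0.0025 -0.0003  0.0671] turn 0.001 rows 2.0 1.0 t 4.23 q [ 0.9   0.43 -0.09 -0.   -1.06 -2.01] w 0.0121 F [-0.   0.5 -0.6]
```

View pics/s2.png

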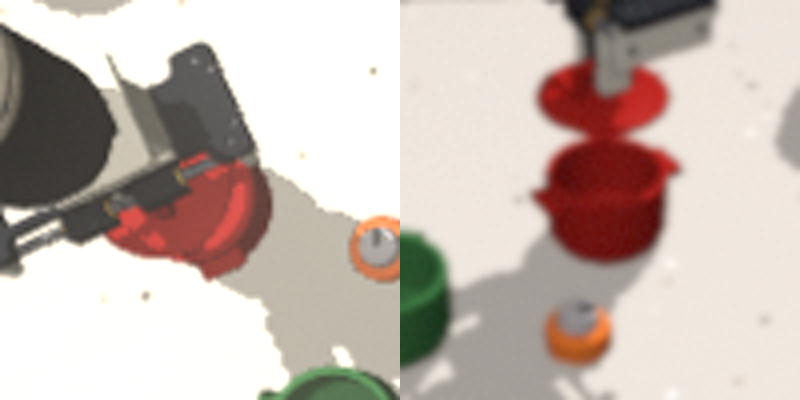

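The lid hangs level above the red crock (side view: disc at ~605,97, crock rim at ~605,170). Lowering.

```bash
python3 -m creep '[[0.0,-0.002,0,0.02,0],[0.0,-0.002,0,0.04,0],[0.0,-0.002,0,0.054,0],[0.0,-0.002,0,0.06,0],[0.0,-0.002,0,0.063,0],[0.0,-0.002,0,0.065,0],[0.0,-0.002,0,0.066,0],[0.0,-0.002,0,0.066,0],[0.0,-0.002,0,0.066,0]]'; python3 go.py red crock .0745
```

```text
t: 5.08
eef_pos: [0.5577, 0.3944, 0.0766]
ee_rot: [3.141, 0.002, -2.681]
force: [0.2, -0.1, 1.1]
width: 0.012
gripper_force: 20.0
d [ 0.0002 -0.0007  0.0021] turn -0.001 rows 1.0 1.0 t 5.08 q [ 0.9   0.49 -0.15  0.   -0.93 -2.01] w 0.012 F [ 0.2 -0.1  1.1]
```

```bash
python3 -m creep '[[0.0,0,0,0.0007,0],[0.0,0,0,0.0014,0],[0.0,0,0,0.002,0],[0.0,0,0,0.002,0],[0.0,0,0,0.002,0]]'
```

```text
t: 5.5
eef_pos: [0.5578, 0.3945, 0.0765]
ee_rot: [3.141, 0.003, -2.68]
force: [-4.9, -2.9, 13.8]
width: 0.0117
gripper_force: 20.0
```

```bash
python3 -m creep '[[0.0,0,0,-0.0012,0],[0.0,0,0,-0.0012,0],[0.02,0,0,-0.0012,0],[0.03,0,0,-0.0012,0],[0.036,0,0,-0.0012,0],[0.036,0,0,-0.02,0],[0.044,0,0,-0.06,0],[0.044,0,0,-0.08,0],[0.044,0,0,-0.08,0]]'; python3 go.py yellow lid .1
```

```text
t: 6.25
eef_pos: [0.5596, 0.3959, 0.1593]
ee_rot: [3.14, 0.008, -2.68]
force: [0.8, 0.8, -0.1]
width: 0.0436
gripper_force: 0.0
d [ 0.1557 -0.5248  0.057 ] turn -2.887 rows 14.0 24.0 t 6.25 q [ 0.9   0.42 -0.06  0.   -1.09 -2.01] w 0.0436 F [ 0.8  0.8 -0.1]
```

```bash
python3 go.py green lid .1
```

```text
d [ 0.3027 -0.397   0.0561] turn -1.22 rows 13.0 10.0 t 6.25 q [ 0.9   0.42 -0.06  0.   -1.09 -2.01] w 0.0436 F [ 0.8  0.8 -0.1]
```

```bash
python3 -m creep '[[0.044,0.15,-0.197,0,-1.22],[0.044,0.15,-0.197,0,-1.22],[0.044,0.15,-0.197,0,-1.22],[0.044,0.15,-0.197,0,-1.22],[0.044,0.15,-0.197,0,-1.22],[0.044,0.15,-0.197,0,-1.22],[0.044,0.3027,-0.397,0.056,-1.22],[0.044,0.3027,-0.397,0.056,-1.22],[0.044,0.3027,-0.397,0.056,-1.22],[0.044,0.3027,-0.397,0.056,-1.22],[0.044,0.3027,-0.397,0.056,-1.22],[0.044,0.3027,-0.397,0.056,-1.22],[0.044,0.3027,-0.397,0.056,-1.22],[0.044,0.3027,-0.397,0.056,-1.22],[0.044,0.3027,-0.397,0.056,-1.22],[0.044,0.3027,-0.397,0.056,-1.22],[0.044,0.3027,-0.397,0.056,-1.22]]'; python3 go.py green lid .02;python3 - <<'E'
from ov import *
r=[]
ims={n:arm.grab_frame(n)[:,:,::-1].copy() for n in P}
for n in P: r.append(crop(ims[n],n,"lid",(.5578,.3937,2.03,.054),8,50,n=="top"))
cv2.imwrite("pics/s3.png",np.hstack(r))
for a,b in fit(ims,"red","lid",(.5578,.3937,2.03),z=.054).items():print(a,*b)
E
```

```text
t: 7.67
eef_pos: [0.4633, -0.0953, 0.0978]
ee_rot: [-3.141, 0.0, -1.46]
force: [0.1, -0.0, -1.1]
width: 0.0439
gripper_force: 0.0
d [-0.001  -0.0025  0.0778] turn 0.0 rows 2.0 1.0 t 7.67 q [ 0.21  0.16 -0.6   0.   -0.82 -0.1 ] w 0.0439 F [ 0.1 -0.  -1.1]
top [0.5565 0.3906 0.6872] 141.3
side [0.567  0.3678 0.2264] 332.9
top+side [0.5574 0.3891 2.1608] 573.7
```

View pics/s3.png

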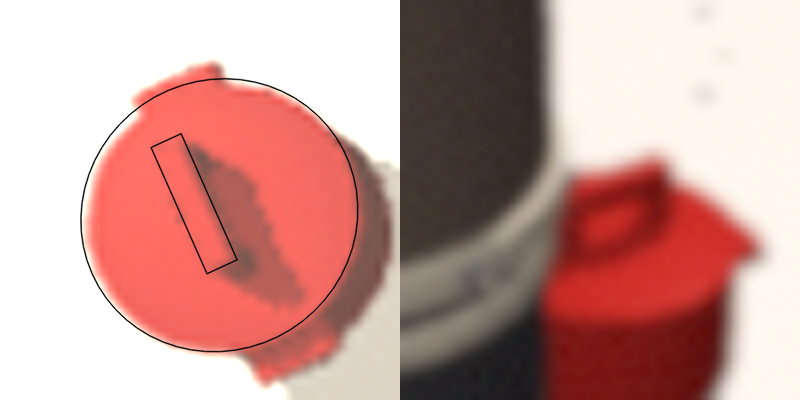

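Red lid is seated, with the handle on the lug line (top crop: lugs at ~180,90 and ~298,358, handle parallel to them). Descending on green.

```bash
python3 -m creep '[[0.044,-0.001,-0.002,0.03,0],[0.044,-0.001,-0.002,0.06,0],[0.044,-0.001,-0.002,0.072,0],[0.044,-0.001,-0.002,0.0775,0],[0.044,-0.001,-0.002,0.0775,0]]'; python3 go.py green lid .02
```

```text
t: 8.18
eef_pos: [0.4641, -0.0945, 0.0191]
ee_rot: [3.139, -0.0, -1.46]
force: [-0.2, 0.6, 1.0]
width: 0.0444
gripper_force: 0.0
d [-0.0003 -0.0018 -0.0009] turn 0.0 rows 1.0 1.0 t 8.18 q [ 0.22  0.28 -0.68 -0.   -0.61 -0.1 ] w 0.0444 F [-0.2  0.6  1. ]
```

```bash
python3 -m creep '[[0.0,0,0,0,0],[0.0,0,0,0,0],[0.0,0,0,0,0],[0.0,0,0,0,0],[0.0,0,0,0,0],[0.0,0,0,0,0],[0.0,0,0,0,0],[0.0,0,0,-0.01,0],[0.0,0,0,-0.04,0],[0.0,0,0,-0.08,0],[0.0,0,0,-0.11,0],[0.0,0,0,-0.12,0],[0.0,0,0,-0.12,0]]' 20; python3 go.py green crock .14
```

```text
t: 9.27
eef_pos: [0.4663, -0.0948, 0.1432]
ee_rot: [-3.136, 0.0, -1.461]
force: [0.8, -0.3, -2.0]
width: 0.0118
gripper_force: 19.8
d [-0.3809  0.043   0.003 ] turn 0.355 rows 10.0 3.0 t 9.27 q [ 0.21  0.1  -0.54  0.   -0.93 -0.1 ] w 0.0118 F [ 0.8 -0.3 -2. ]
```

```bash
python3 -m creep '[[0.0,-0.02,0.002,0,0.03],[0.0,-0.05,0.006,0,0.06],[0.0,-0.085,0.01,0,0.1],[0.0,-0.12,0.0135,0,0.14],[0.0,-0.155,0.0175,0,0.18],[0.0,-0.19,0.0215,0,0.22],[0.0,-0.225,0.0255,0,0.26],[0.0,-0.26,0.0295,0,0.3],[0.0,-0.295,0.0335,0,0.34],[0.0,-0.33,0.037,0,0.355],[0.0,-0.36,0.0407,0,0.355],[0.0,-0.375,0.0424,0,0.355],[0.0,-0.381,0.043,0,0.355],[0.0,-0.381,0.043,0,0.355],[0.0,-0.381,0.043,0,0.355]]'; python3 go.py green crock .076
```

```text
t: 10.52
eef_pos: [0.3796, 0.2779, 0.1392]
ee_rot: [3.141, -0.002, -1.816]
force: [-0.5, -0.4, -1.7]
width: 0.012
gripper_force: 19.8
d [-0.0017 -0.0017  0.0632] turn 0.0 rows 2.0 1.0 t 10.52 q [ 1.05  0.1  -0.55 -0.   -0.92 -1.3 ] w 0.012 F [-0.5 -0.4 -1.7]
```

```bash
python3 -m creep '[[0.0,-0.0015,-0.001,0.02,0],[0.0,-0.0015,-0.001,0.04,0],[0.0,-0.0015,-0.001,0.052,0],[0.0,-0.0015,-0.001,0.058,0],[0.0,-0.0015,-0.001,0.061,0],[0.0,-0.0015,-0.001,0.0625,0],[0.0,-0.0015,-0.001,0.0635,0],[0.0,-0.0015,-0.001,0.0635,0],[0.0,-0.0015,-0.001,0.0635,0]]'; python3 go.py green crock .0745
```

```text
t: 11.27
eef_pos: [0.3816, 0.2805, 0.0772]
ee_rot: [-3.141, 0.001, -1.816]
force: [0.6, 0.5, -1.4]
width: 0.0114
gripper_force: 19.8
d [ 0.0013 -0.0003  0.0027] turn 0.0 rows 1.0 1.0 t 11.27 q [ 1.05  0.19 -0.62  0.   -0.76 -1.3 ] w 0.0114 F [ 0.6  0.5 -1.4]
```

```bash
python3 -m creep '[[0.0,0.0006,0,0.0007,0],[0.0,0.0006,0,0.0014,0],[0.0,0.0006,0,0.002,0],[0.0,0.0006,0,0.002,0],[0.0,0.0006,0,0.002,0]]'
```

```text
t: 11.68
eef_pos: [0.3812, 0.2798, 0.0751]
ee_rot: [-3.141, 0.0, -1.815]
force: [-1.9, -0.7, 4.7]
width: 0.0117
gripper_force: 19.9
```

Contact (Fz rises to 4.7 N). Release.

```bash
python3 -m creep '[[0.0,0,0,0.0,0],[0.02,0,0,0.0,0],[0.03,0,0,0.0,0],[0.036,0,0,0.0,0],[0.036,0,0,-0.0005,0],[0.036,0,0,-0.02,0],[0.044,0,0,-0.06,0],[0.044,0,0,-0.08,0],[0.044,0,0,-0.08,0]]'; python3 go.py blue lid .1
```

```text
t: 12.43
eef_pos: [0.3831, 0.2819, 0.1592]
ee_rot: [-3.138, 0.007, -1.815]
force: [0.6, 0.9, 1.1]
width: 0.0432
gripper_force: 0.0
d [ 0.142  -0.1231  0.0586] turn -1.408 rows 5.0 12.0 t 12.43 q [ 1.05  0.08 -0.52  0.   -0.96 -1.3 ] w 0.0432 F [0.6 0.9 1.1]
```

```bash
python3 -m creep '[[0.044,0.07,-0.061,0,-1.408],[0.044,0.07,-0.061,0,-1.408],[0.044,0.07,-0.061,0,-1.408],[0.044,0.142,-0.123,0.058,-1.408],[0.044,0.142,-0.123,0.058,-1.408],[0.044,0.142,-0.123,0.058,-1.408],[0.044,0.142,-0.123,0.058,-1.408],[0.044,0.142,-0.123,0.058,-1.408],[0.044,0.142,-0.123,0.058,-1.408],[0.044,0.142,-0.123,0.058,-1.408],[0.044,0.142,-0.123,0.058,-1.408],[0.044,0.142,-0.123,0.058,-1.408],[0.044,0.142,-0.123,0.058,-1.408],[0.044,0.142,-0.123,0.058,-1.408],[0.044,0.142,-0.123,0.058,-1.408]]'; python3 go.py blue lid .02
```

```text
t: 13.68
eef_pos: [0.466, 0.112, 0.0964]
ee_rot: [3.141, 0.0, -0.411]
force: [0.3, -0.5, 0.6]
width: 0.0444
gripper_force: 0.0
d [ 0.0013 -0.0035  0.0764] turn -0.004 rows 2.0 1.0 t 13.68 q [ 0.65  0.17 -0.58 -0.   -0.82  0.51] w 0.0444 F [ 0.3 -0.5  0.6]
```

```bash
python3 -m creep '[[0.044,0.001,-0.003,0.03,0],[0.044,0.001,-0.003,0.06,0],[0.044,0.001,-0.003,0.071,0],[0.044,0.001,-0.003,0.0765,0],[0.044,0.001,-0.003,0.0765,0]]'; python3 go.py blue lid .02
```

```text
t: 14.1
eef_pos: [0.4675, 0.1139, 0.019]
ee_rot: [3.139, 0.001, -0.409]
force: [-0.3, -0.6, 0.3]
width: 0.0444
gripper_force: 0.0
d [ 0.0006 -0.0011 -0.001 ] turn -0.002 rows 1.0 1.0 t 14.1 q [ 0.65  0.29 -0.66 -0.   -0.62  0.51] w 0.0444 F [-0.3 -0.6  0.3]
```

```bash
python3 -m creep '[[0.0,0,0,0,0],[0.0,0,0,0,0],[0.0,0,0,0,0],[0.0,0,0,0,0],[0.0,0,0,0,0],[0.0,0,0,0,0],[0.0,0,0,0,0],[0.0,0,0,-0.01,0],[0.0,0,0,-0.04,0],[0.0,0,0,-0.08,0],[0.0,0,0,-0.11,0],[0.0,0,0,-0.13,0],[0.0,0,0,-0.13,0],[0.0,0,0,-0.13,0]]' 20; python3 go.py blue crock .15
```

```text
t: 15.27
eef_pos: [0.4683, 0.1147, 0.1508]
ee_rot: [-3.139, -0.001, -0.408]
force: [0.4, -0.1, -2.6]
width: 0.0118
gripper_force: 19.9
d [ 0.2883  0.4642 -0.    ] turn 0.742 rows 14.0 6.0 t 15.27 q [ 0.65  0.11 -0.51 -0.   -0.95  0.51] w 0.0118 F [ 0.4 -0.1 -2.6]
```

```bash
python3 -m creep '[[0.0,0.01,0.0161,0,0.05],[0.0,0.028,0.0451,0,0.1],[0.0,0.048,0.0773,0,0.15],[0.0,0.068,0.1095,0,0.21],[0.0,0.088,0.1417,0,0.27],[0.0,0.108,0.1739,0,0.33],[0.0,0.128,0.2061,0,0.39],[0.0,0.148,0.2383,0,0.45],[0.0,0.168,0.2705,0,0.51],[0.0,0.188,0.3027,0,0.57],[0.0,0.208,0.3349,0,0.63],[0.0,0.228,0.3671,0,0.69],[0.0,0.248,0.3993,0,0.742],[0.0,0.266,0.4283,0,0.742],[0.0,0.28,0.4508,0,0.742],[0.0,0.2883,0.4642,0,0.742],[0.0,0.2883,0.4642,0,0.742],[0.0,0.2883,0.4642,0,0.742],[0.0,0.2883,0.4642,0,0.742]]'; python3 go.py blue crock .076
```

```text
t: 16.85
eef_pos: [0.5478, -0.4252, 0.1479]
ee_rot: [3.14, 0.003, -1.15]
force: [0.2, 0.5, -1.1]
width: 0.012
gripper_force: 19.9
d [ 0.0011 -0.0008  0.0719] turn -0.0 rows 2.0 1.0 t 16.85 q [-0.38  0.44 -0.04 -0.   -1.09  0.8 ] w 0.012 F [ 0.2  0.5 -1.1]
```

```bash
python3 -m creep '[[0.0,0.0006,-0.0004,0.02,0],[0.0,0.0006,-0.0004,0.045,0],[0.0,0.0006,-0.0004,0.06,0],[0.0,0.0006,-0.0004,0.067,0],[0.0,0.0006,-0.0004,0.07,0],[0.0,0.0006,-0.0004,0.0715,0],[0.0,0.0006,-0.0004,0.072,0],[0.0,0.0006,-0.0004,0.072,0],[0.0,0.0006,-0.0004,0.072,0]]'; python3 go.py blue crock .0745
```

```text
t: 17.6
eef_pos: [0.5499, -0.4267, 0.0792]
ee_rot: [-3.14, -0.001, -1.15]
force: [0.5, -0.4, -1.6]
width: 0.0116
gripper_force: 19.9
d [-0.0013  0.0008  0.0047] turn 0.0 rows 1.0 1.0 t 17.6 q [-0.38  0.5  -0.11  0.   -0.95  0.8 ] w 0.0116 F [ 0.5 -0.4 -1.6]
```

```bash
python3 -m creep '[[0.0,-0.0006,0,0.0007,0],[0.0,-0.0006,0,0.0014,0],[0.0,-0.0006,0,0.002,0],[0.0,-0.0006,0,0.002,0],[0.0,-0.0006,0,0.002,0]]'
```

```text
t: 18.02
eef_pos: [0.549, -0.4259, 0.076]
ee_rot: [3.141, 0.0, -1.15]
force: [0.7, 0.4, -1.8]
width: 0.012
gripper_force: 19.9
```

```bash
python3 -m creep '[[0.0,0,0,0.0007,0],[0.0,0,0,0.0014,0],[0.0,0,0,0.002,0],[0.0,0,0,0.002,0]]'
```

```text
t: 18.35
eef_pos: [0.5492, -0.426, 0.0751]
ee_rot: [-3.141, -0.001, -1.149]
force: [-1.6, 3.4, 5.9]
width: 0.0119
gripper_force: 19.9
```

Contact again; release.

```bash
python3 -m creep '[[0.0,0,0,-0.0003,0],[0.02,0,0,-0.0003,0],[0.03,0,0,-0.0003,0],[0.036,0,0,-0.0003,0],[0.036,0,0,-0.0008,0],[0.036,0,0,-0.02,0],[0.044,0,0,-0.06,0],[0.044,0,0,-0.08,0],[0.044,0,0,-0.08,0]]'; python3 go.py yellow lid .1
```

```text
t: 19.1
eef_pos: [0.5517, -0.4277, 0.1602]
ee_rot: [-3.137, -0.008, -1.149]
force: [0.5, -1.3, 1.0]
width: 0.0436
gripper_force: 0.0
d [-0.2181 -0.21    0.0596] turn -1.356 rows 8.0 11.0 t 19.1 q [-0.38  0.43 -0.03  0.   -1.1   0.8 ] w 0.0436 F [ 0.5 -1.3  1. ]
```

```bash
python3 -m creep '[[0.044,-0.11,-0.105,0,-1.356],[0.044,-0.11,-0.105,0,-1.356],[0.044,-0.11,-0.105,0,-1.356],[0.044,-0.11,-0.105,0,-1.356],[0.044,-0.218,-0.21,0.059,-1.356],[0.044,-0.218,-0.21,0.059,-1.356],[0.044,-0.218,-0.21,0.059,-1.356],[0.044,-0.218,-0.21,0.059,-1.356],[0.044,-0.218,-0.21,0.059,-1.356],[0.044,-0.218,-0.21,0.059,-1.356],[0.044,-0.218,-0.21,0.059,-1.356],[0.044,-0.218,-0.21,0.059,-1.356],[0.044,-0.218,-0.21,0.059,-1.356],[0.044,-0.218,-0.21,0.059,-1.356],[0.044,-0.218,-0.21,0.059,-1.356]]'; python3 go.py yellow lid .02
```

```text
t: 20.35
eef_pos: [0.6516, -0.1414, 0.0951]
ee_rot: [-3.142, -0.0, 0.203]
force: [0.1, -0.1, 0.7]
width: 0.0441
gripper_force: 0.0
d [0.0024 0.0021 0.0751] turn -0.004 rows 2.0 1.0 t 20.35 q [ 0.08  0.45 -0.17 -0.   -0.95  1.7 ] w 0.0441 F [ 0.1 -0.1  0.7]
```

```bash
python3 -m creep '[[0.044,0.002,0.0015,0.03,0],[0.044,0.002,0.0015,0.06,0],[0.044,0.002,0.0015,0.07,0],[0.044,0.002,0.0015,0.075,0],[0.044,0.002,0.0015,0.075,0]]'; python3 go.py yellow lid .02
```

```text
t: 20.77
eef_pos: [0.6534, -0.1424, 0.0193]
ee_rot: [-3.142, 0.002, 0.205]
force: [-0.2, -0.1, 0.2]
width: 0.0439
gripper_force: 0.0
d [ 0.0008  0.0007 -0.0007] turn -0.002 rows 1.0 1.0 t 20.77 q [ 0.08  0.53 -0.23  0.   -0.81  1.7 ] w 0.0439 F [-0.2 -0.1  0.2]
```

```bash
python3 -m creep '[[0.0,0,0,0,0],[0.0,0,0,0,0],[0.0,0,0,0,0],[0.0,0,0,0,0],[0.0,0,0,0,0],[0.0,0,0,0,0],[0.0,0,0,0,0],[0.0,0,0,-0.01,0],[0.0,0,0,-0.04,0],[0.0,0,0,-0.08,0],[0.0,0,0,-0.11,0],[0.0,0,0,-0.13,0],[0.0,0,0,-0.13,0],[0.0,0,0,-0.13,0]]' 20; python3 go.py yellow crock .15
```

```text
t: 21.93
eef_pos: [0.6544, -0.142, 0.1519]
ee_rot: [3.141, -0.003, 0.206]
force: [0.0, -0.2, -2.0]
width: 0.0119
gripper_force: 19.8
d [-0.3079  0.1086  0.0011] turn 0.305 rows 8.0 3.0 t 21.93 q [ 0.08  0.4  -0.1  -0.   -1.07  1.7 ] w 0.0119 F [ 0.  -0.2 -2. ]
```

```bash
python3 -m creep '[[0.0,-0.017,0.006,0,0.04],[0.0,-0.048,0.017,0,0.09],[0.0,-0.082,0.029,0,0.14],[0.0,-0.116,0.041,0,0.19],[0.0,-0.15,0.053,0,0.24],[0.0,-0.184,0.065,0,0.28],[0.0,-0.218,0.077,0,0.305],[0.0,-0.252,0.089,0,0.305],[0.0,-0.28,0.099,0,0.305],[0.0,-0.3,0.106,0,0.305],[0.0,-0.3079,0.1086,0,0.305],[0.0,-0.3079,0.1086,0,0.305],[0.0,-0.3079,0.1086,0,0.305],[0.0,-0.3079,0.1086,0,0.305]]'; python3 go.py yellow crock .076
```

```text
t: 23.1
eef_pos: [0.3753, -0.3112, 0.1497]
ee_rot: [-3.141, 0.0, -0.099]
force: [0.4, 0.3, -1.6]
width: 0.0117
gripper_force: 19.8
d [-0.0001  0.0001  0.0737] turn 0.0 rows 2.0 1.0 t 23.1 q [-0.29  0.12 -0.5  -0.   -0.95  1.76] w 0.0117 F [ 0.4  0.3 -1.6]
```

```bash
python3 -m creep '[[0.0,0,0,0.02,0],[0.0,0,0,0.045,0],[0.0,0,0,0.06,0],[0.0,0,0,0.067,0],[0.0,0,0,0.07,0],[0.0,0,0,0.072,0],[0.0,0,0,0.0735,0],[0.0,0,0,0.0735,0],[0.0,0,0,0.0735,0]]'; python3 go.py yellow crock .0745
```

```text
t: 23.85
eef_pos: [0.3754, -0.3117, 0.0773]
ee_rot: [3.141, -0.001, -0.099]
force: [-0.0, -0.0, -1.1]
width: 0.0121
gripper_force: 19.8
d [-0.0002 -0.0004  0.0028] turn 0.0 rows 1.0 1.0 t 23.85 q [-0.29  0.21 -0.59  0.   -0.77  1.76] w 0.0121 F [-0.  -0.  -1.1]
```

```bash
python3 -m creep '[[0.0,0,0,0.0007,0],[0.0,0,0,0.0014,0],[0.0,0,0,0.002,0],[0.0,0,0,0.002,0],[0.0,0,0,0.002,0]]'
```

```text
t: 24.27
eef_pos: [0.375, -0.3117, 0.0751]
ee_rot: [3.141, -0.001, -0.099]
force: [-0.8, 1.9, 6.1]
width: 0.0119
gripper_force: 19.8
```

Contact; release, rise, and back away to the start side for a final look.

```bash
python3 -m creep '[[0.0,0,0,-0.0003,0],[0.02,0,0,-0.0003,0],[0.03,0,0,-0.0003,0],[0.036,0,0,-0.0003,0],[0.036,0,0,-0.0008,0],[0.036,0,0,-0.02,0],[0.044,0,0,-0.06,0],[0.044,0,0,-0.1,0],[0.044,0.15,-0.25,-0.14,0],[0.044,0.15,-0.25,-0.14,0],[0.044,0.15,-0.25,-0.14,0],[0.044,0.15,-0.25,-0.14,0],[0.044,0.15,-0.25,-0.14,0],[0.044,0.15,-0.25,-0.14,0],[0.044,0.15,-0.25,-0.14,0],[0.044,0.15,-0.25,-0.14,0],[0.044,0.15,-0.25,-0.14,0],[0.044,0.15,-0.25,-0.14,0]]'; python3 - <<'E'
from ov import *
ims={n:arm.grab_frame(n)[:,:,::-1].copy() for n in P}
C=dict(red=(.5578,.3937,2.03),yellow=(.3752,-.3113,1.472),blue=(.5487,-.4258,.42),green=(.3816,.2791,-.245))
m=[np.hstack([crop(ims["top"],"top","lid",(*p,.054),lines=False) for p in C.values()]),np.hstack([crop(ims["top"],"top","lid",(*p,.054)) for p in C.values()]),np.hstack([crop(ims["side"],"side","lid",(*p,.054),2,100,False) for p in C.values()])]
cv2.imwrite("pics/f1.png",np.vstack(m))
cv2.imwrite("pics/f2.png",cv2.resize(ims["top"],(800,600)))
E
```

```text
t: 25.77
eef_pos: [0.5483, -0.0773, 0.214]
ee_rot: [3.141, 0.001, -0.098]
force: [-0.4, 0.3, -0.1]
width: 0.044
gripper_force: 0.0
```

View pics/f1.png

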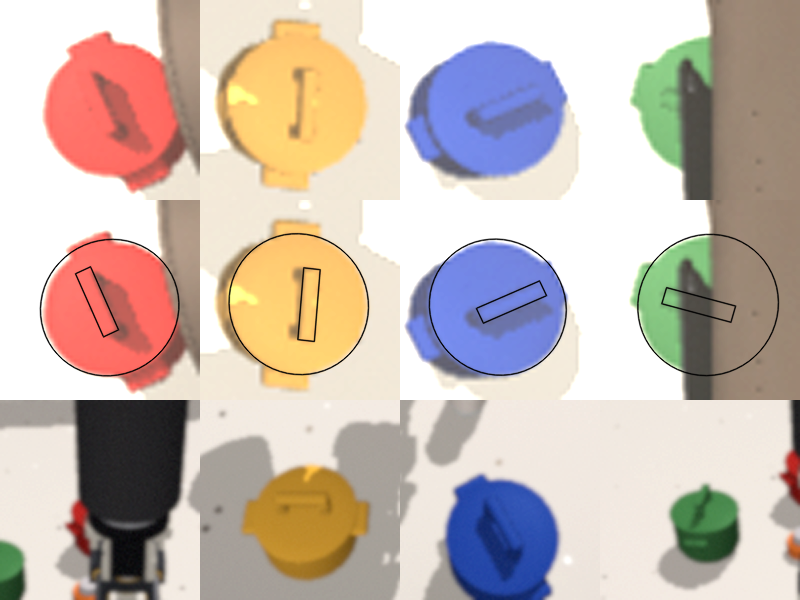

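View pics/f2.png

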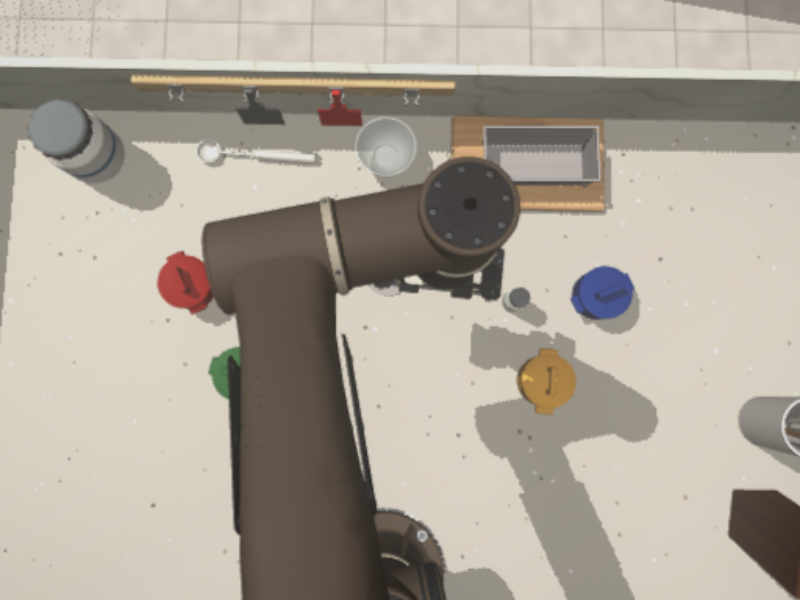

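Red, yellow and blue lids sit flat with handles on the lug lines, and the jar is unmoved at (518,298). The arm hides green and the pan lid from above, so I'll move it aside and check those.

```bash
python3 -m creep '[[0.044,0,0.3,-0.03,0],[0.044,0,0.3,-0.03,0],[0.044,0,0.3,-0.03,0],[0.044,0,0.3,-0.03,0],[0.044,0,0.3,-0.03,0],[0.044,0,0.3,-0.03,0],[0.044,0,0.3,-0.03,0],[0.044,0,0.3,-0.03,0],[0.044,0,0.3,-0.03,0],[0.044,0,0.3,-0.03,0]]'; python3 - <<'E'
from ov import *
n="top";im=arm.grab_frame(n)[:,:,::-1].copy();a=cv2.imread("topraw.png")
g=(.3816,.2791,-.245,.054);r=(.5578,.3937,2.03,.054);pl=(*unproj("top",np.array([388,272])*.64,.015)[:2],0)
m=[[crop(im,n,"lid",g),crop(im,n,"lid",g,lines=False),crop(im,n,"lid",r)],[crop(im,n,"lid",pl,lines=False),crop(a,n,"lid",pl,lines=False),crop(im,n,"lid",r,lines=False)]]
cv2.imwrite("pics/f3.png",np.vstack([np.hstack(x) for x in m]))
E
```

```text
t: 26.7
eef_pos: [0.5175, -0.3774, 0.2441]
ee_rot: [-3.141, 0.001, -0.102]
force: [-0.6, 1.1, 0.4]
width: 0.0441
gripper_force: 0.0
```

View pics/f3.png

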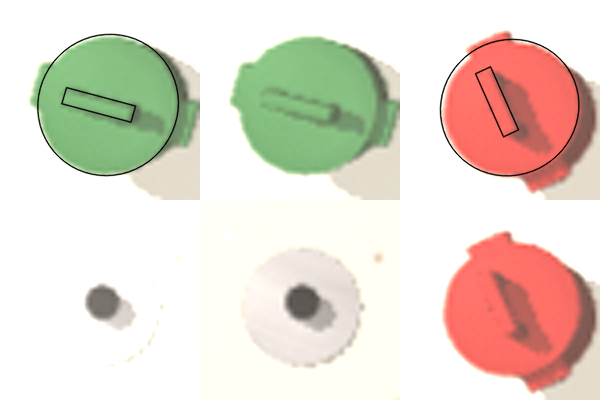

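Green is seated and aligned with its lugs, and red is fine too. The pan lid's knob is at the same pixel as before (102,302). Handing in.

```bash
python3 -c "
from station import arm
print(arm.job_done())"
```

```text
the job is handed in; nothing more can be done
None
```

All four lids are on their own crocks, looking flat and centred with handles in line with the lugs; pan lid and spice jar look unmoved, and I handed the job in at about 27 s.

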